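Open the tip-waste bin by its hidden rim catch

ROBOT

A 7-joint arm with a two-finger parallel gripper is mounted at the origin on the work surface. World frame = base frame: x ahead of the robot, y to its left, z up, the work surface at z = 0. Lengths are in m, angles in rad, forces in N, time in s.
With the tool pointing down it reaches from about 0.425 to 0.95 m from the base axis. Payload 4.7 kg.
Tool frame: the origin (TCP) lies at the very end of the fingers, on their centre line; the grasp point (between the pads) lies 19 mm behind it (ctrl.pinch_z is the z of the grasp point in the tool frame, in m); z points along the fingers, y is the direction in which the jaws open and shut (so a half turn about z gives the same grasp; the last joint's range is limited). The gripper opens to 85 mm and grips with 20 to 120 N. Pads are 22 mm wide; open, the fingers measure 114 mm over their backs; the gripper's body (76 mm by 85 mm) begins 54 mm behind the grasp point. The pads swing forward as they close: fully open they stand 13 mm farther back than shut.
Start: joints at [-1.31, 0.469, -0.049, 1.532, 0.024, 1.141, -0.082], TCP at [0.193, 0.647, 0.231] pointing down, gripper open.
Joint ranges: [-2.59, 2.59], [-0.33, 1.99], [-1.39, 1.29], [0.1, 2.45], [-1.04, 4.18], [0.21, 1.99], [-2.66, 2.66]. Speed limits (rad/s): [2.57, 2.57, 3.14, 3.14, 3.14, 3.14, 3.14].

INTERFACE

Orientations are given as a unit quaternion [x, y, z, w].
In Python, from rig import monitor, eyes, workorder, ctrl gives the robot as it stands. The module is installed in compiled form; this text tells all that it offers.
- The arm moves only by the tool play_rows, never from a script. Its argument "increments" is one flat list of numbers, 7 for each row, row after row: the shift along the tool's x, y, z scaled (see below), then the turn, a rotation vector about the tool's x, y, z scaled (see below), then the opening in per cent of the stroke, from 0 (shut) to 100 (fully open). A call has 1 to 12 rows; each row shifts and turns the commanded pose from where the row before left it, along the tool's axes as they then stand; what a row does not reach is not made up. The controller multiplies each number of a shift by 500 mm and each number of a turn by 45 degrees. A row lasts 1/8 s, in which the tool goes at most 62.5 mm and 10.7 degrees, less where a joint would pass 70% of its speed; a pose out of reach is approached as far as the arm can. A call with a number of a shift or a turn outside -1 to 1 is refused whole. A call with a gripper value outside its range is refused whole. The fingers move at their own pace and stop on an object; "force" is the grip in N (left out, the last holds). Time passes only in rows, so rows that do not move let the fingers close. It gives the time, the measured TCP pose, the force and the opening at its end, in the units of the state.
- monitor.read_state(): the state, without advancing time (a new reading comes with each control period).
- eyes.snapshot(name): name is "side" or "top" or "wrist"; returns a dict with "color" (384x512x3 uint8, blue, green, red), "mtx" (3x3 intrinsics, pixels), "pose" (4x4, takes a point from camera to world coordinates). Camera axes: x right, y down, z forward; pixel columns grow to the right and rows downward; lengths in m; the calibration is good to about 2 mm. A picture is of the moment at which its call begins. There is no depth.
- workorder.hand_in(): hands the job in, once; it reports no verdict.
The state is a dict: "t": time; "q": joint angles; "qd": joint speeds; "tau": joint torques, N m; "tool_pos": TCP position; "ee_rot": TCP orientation; "ft_force": force on the tool from outside, world axes, zero at the start; "wrist_torque": the same for the moment, N m; "width": opening from 0.0 (shut) to 1.0 (fully open).
Only numpy, scipy, OpenCV 4.12 (cv2) and the standard library are available. Lean on these libraries where they do the work, as an engineer would, in place of code of your own. Each camera call takes 0.05 s, during which the arm holds its last target.

TASK

Open the yellow tip-waste bin on the bench: find the finger notch hidden along its black rim and press the catch inside it with a fingertip until the grey lid springs up, then take the hand away and leave the bin standing open. Do not lift, tip or shove the bin, and leave the bottle, the dishes and the tip box beside it where they are.

Things in the scene. Friction and masses are not known exactly. Their poses are not given: they have to be found in the camera images.
- bin: Loose round waste bin, about 1 kg, 150 mm high: yellow tub, 140 mm across at the foot, black collar (164 mm across) on top, grey lid in the collar. Origin: centre of its underside, z up. The collar may sit turned on the tub, so this pose does NOT tell where the notch is. The collar is stiff and does not turn under a light touch.
- rim (a point): Centre of the bin's mouth, level with the rim's top, 150 mm above the bin's underside. The rim is a flat level black ring, 52 to 82 mm from this point. The one notch, cut through it and open outwards, takes 44 degrees of the ring (about 50 mm long at 70 mm from here), somewhere on the half that faces the robot (within 90 degrees of world -x): feel or look for it.
- key (a joint): Travel (m) of the press catch in the notch: 0 at rest, 0.006 fully down; frees the lid at about 0.004, springs back when let go; 2 N to start, 4.5 N fully down. It is a dark grey ribbed pad, 36 mm wide, 58 to 80 mm from the bin's axis, its top 6 mm below the rim's top at rest (a fingertip run along the rim drops 6 mm there); it goes straight down.
- lid (a joint): Angle of the lid (rad): 0 shut and latched, 1.35 fully open. Round, 101 mm across, its top about 4 mm below the rim's top when shut; hinged opposite the notch, so it swings up away from it. Once freed it rises on its own soft spring within about 2 s and stays open.
- bottle: Bystander: white reagent bottle with blue cap, 54 mm across, 125 mm high, standing beside the bin. Origin: centre of its underside.
- dishes: Bystander: stack of four Petri dishes, 89 mm across, 60 mm high. Origin: centre of its underside.
- tipbox: Bystander: open blue box of yellow pipette tips, 84 x 122 mm, 62 mm high. Origin: centre of its underside.

How it is judged:
On the way:
1. the catch inside the notch is pressed down (value of joint key above 0.003 m), for 0.03 s.
At the end, for the whole second after the job is handed in: The lid stands open (more than 1.1 rad), the catch is let go (less than 1 mm down), the bin stands upright and still within 30 mm of where it was, and the bottle, the dishes and the tip box are within 20 mm of where they were, the bottle upright (value of joint lid above 1.1 rad and value of joint key below 0.001 m and distance of bin from where it was at the start of the episode below 0.03 m and angle between bin's own z axis and vertical below 0.05 rad and linear speed of bin below 0.02 m/s and distance of each of bottle, dishes, tipbox from where it was at the start of the episode below 0.02 m and angle between bottle's own z axis and vertical below 0.1 rad); the robot touches nothing.
It fails at once if the bin is lifted or shoved more than 30 mm (distance of bin from where it was at the start of the episode above 0.03 m).
It fails at once if the bin is tipped (angle between bin's own z axis and vertical above 0.2 rad).
It fails at once if a bystander is pushed or lifted more than 20 mm (distance of any of bottle, dishes, tipbox from where it was at the start of the episode above 0.02 m).
It also fails if it takes over 51 s, if anything falls off the work surface, if the arm or the gripper's body presses on something with over 40 N, if the wrist force passes 120 N, or if a joint passes its speed limit or range.

## Working session

There is one attempt and no reset: what is moved stays moved. The work goes in short steps, Python scripts to look and compute and a tool call to move; the robot and the scene stay as the last step left them, time stands still between calls to the robot, and variables do not carry over. Pictures are saved under pics/ and viewed, and the job is handed in when it is done.

Besides the shell and the picture viewer there is one more tool, called after "Emit:" in YAML: its name, and indented under it one key for each argument. play_rows: Moves the arm, as the interface text tells. Its arguments: {"type":"object","properties":{"increments":{"type":"array","items":{"type":"number"}},"force":{"type":"number"}},"required":["increments"]}

```bash
mkdir -p pics
python3 - <<'E'
from rig import monitor, eyes
import cv2,pickle
d={}
for n in ["side","top","wrist"]:
    s=eyes.snapshot(n); d[n]=s; cv2.imwrite(f"pics/{n}0.png",s["color"])
    print(n,s["mtx"].round(1).tolist(),s["pose"].round(3).tolist())
pickle.dump(d,open("s0.pkl","wb"))
s=monitor.read_state();print(s)
E
```

```text
side [[350.4, 0.0, 253.4], [0.0, 350.4, 191.8], [0.0, 0.0, 1.0]] [[-0.742, -0.355, 0.568, 0.281], [-0.67, 0.405, -0.622, 0.454], [-0.009, -0.843, -0.538, 0.5], [0.0, 0.0, 0.0, 1.0]]
top [[356.9, 0.0, 257.5], [0.0, 356.9, 194.7], [0.0, 0.0, 1.0]] [[-0.028, -0.996, 0.082, 0.594], [-0.999, 0.031, 0.036, 0.013], [-0.038, -0.081, -0.996, 0.888], [0.0, 0.0, 0.0, 1.0]]
wrist [[335.9, 0.0, 258.1], [0.0, 335.9, 191.2], [0.0, 0.0, 1.0]] [[0.286, 0.916, 0.282, 0.121], [0.958, -0.273, -0.086, 0.668], [-0.001, 0.295, -0.955, 0.373], [0.0, 0.0, 0.0, 1.0]]
{'t': 0.15, 'q': array([-1.30989666,  0.46924756, -0.04859702,  1.5333798 ,  0.02405692,
        1.14097344, -0.08227273]), 'qd': array([ 0.00039119, -0.00190212,  0.00103296, -0.00507349, -0.00076023,
        0.00096897,  0.00065661]), 'tau': array([ 3.53207506e-04, -5.10768592e+01, -4.67235257e-02, -2.37977046e+01,
        1.07609379e-02,  5.43889124e-03,  1.89078236e-05]), 'tool_pos': array([0.19273664, 0.6464603 , 0.23052511]), 'ee_rot': array([ 1.44375527e-01,  9.89522713e-01, -7.05391309e-04, -1.02026239e-04]), 'ft_force': array([ 0.51483224, -0.32516062,  0.3769062 ]), 'wrist_torque': array([-0.02208092, -0.02461895, -0.01261385]), 'width': 1.0043489980219653}
```

View pics/top0.png

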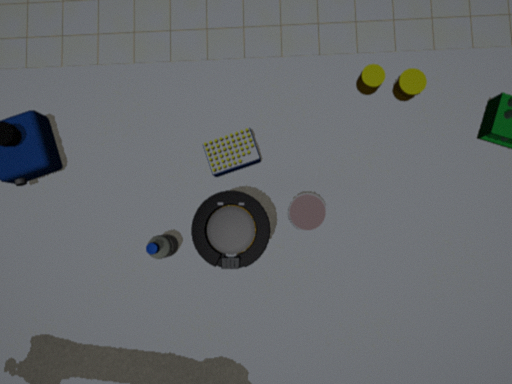

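View pics/side0.png

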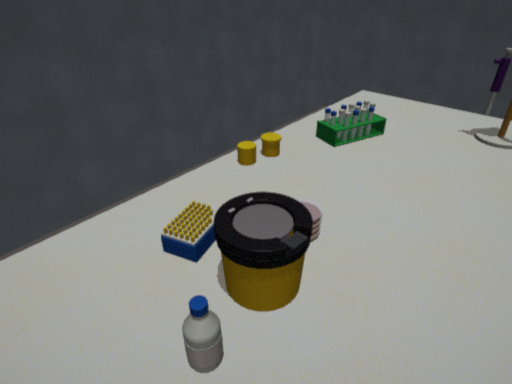

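View pics/wrist0.png

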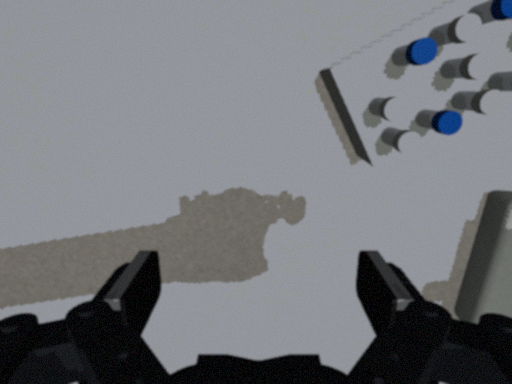

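The top view shows the bin's black ring at about (231,230) px. A grey pad, the notch candidate, is at (231,262) on the robot side. The bottle is at (160,247), the dishes at (307,211) and the tip box at (232,152). I'll measure this with ray casts.

```bash
cat > h.py <<'E'
import numpy as np
def ray(s,u,v,z):
    d=s["pose"][:3,:3]@np.linalg.solve(s["mtx"],[u,v,1.]);o=s["pose"][:3,3]
    return (o+d*(z-o[2])/d[2])
def proj(s,p):
    c=s["pose"][:3,:3].T@(np.array(p)-s["pose"][:3,3]);c=s["mtx"]@c;return c[:2]/c[2]
E
python3 - <<'E'
import pickle,cv2,numpy as np
from h import *
d=pickle.load(open("s0.pkl","rb"));t=d["top"];im=t["color"]
c=im[180:280,180:280]
cv2.imwrite("pics/crop_t.png",cv2.convertScaleAbs(cv2.resize(c,None,fx=6,fy=6,interpolation=cv2.INTER_CUBIC),alpha=2))
c2=d["side"]["color"][180:310,200:325]
cv2.imwrite("pics/crop_s.png",cv2.convertScaleAbs(cv2.resize(c2,None,fx=4.5,fy=4.5,interpolation=cv2.INTER_CUBIC),alpha=2))
m=(im.max(2)<60).astype(np.uint8); m[:180]=0;m[280:]=0;m[:,:180]=0;m[:,285:]=0
cs,_=cv2.findContours(m,cv2.RETR_EXTERNAL,cv2.CHAIN_APPROX_NONE);k=max(cs,key=cv2.contourArea)
P=np.array([ray(t,u,v,.15)[:2] for u,v in k[:,0]])
(cx,cy),r=cv2.minEnclosingCircle(P.astype(np.float32)*1000);print("ring",cx,cy,r, cv2.fitEllipse(k))
for n,(u,v),z in [("pad",(231,263),.144),("bottle cap",(153,248),.125),("dish",(307,211),.06),("tip",(232,152),.062)]:print(n,ray(t,u,v,z).round(4))
E
```

```text
ring 584.6990966796875 96.79290008544922 81.82850646972656 ((230.6190948486328, 229.2418975830078), (76.91429901123047, 78.29207611083984), 67.4280776977539)
pad [0.5153 0.0978 0.144 ]
bottle cap [0.549  0.2672 0.125 ]
dish [ 0.6208 -0.0711  0.06  ]
tip [0.7646 0.0993 0.062 ]
```

View pics/crop_t.png

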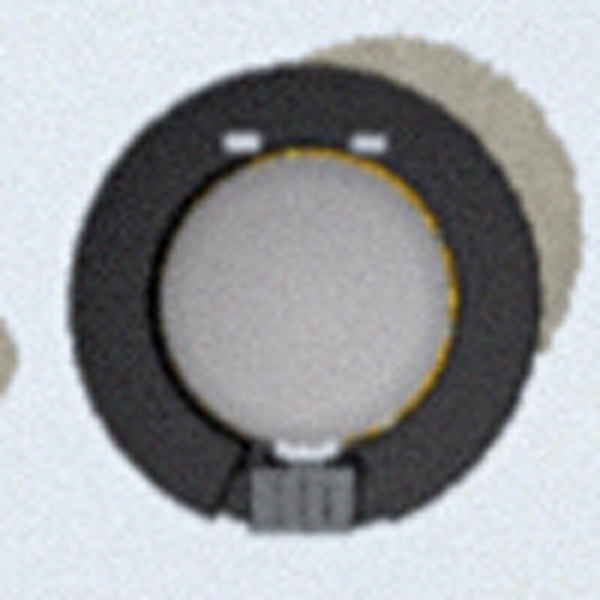

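View pics/crop_s.png

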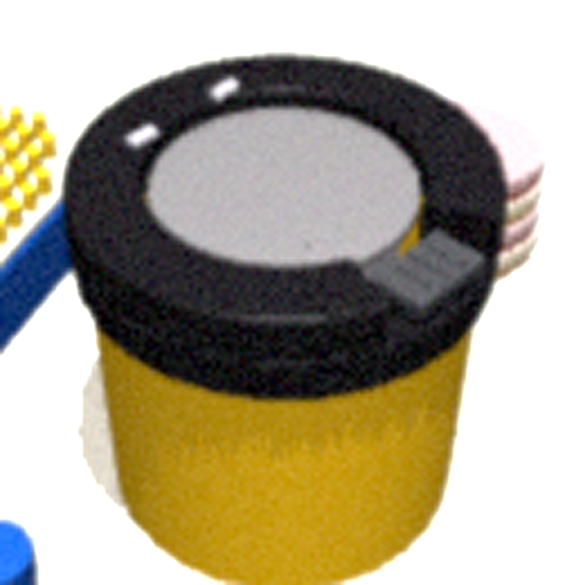

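The pad centre is at about (0.515, 0.098), so the notch faces almost exactly -x from the bin's axis at (0.585, 0.097). I'll shut the fingers and square up the yaw first.

Emit:
play_rows:
  increments: [0,0,0,0,0,-0.185,0,0,0,0,0,0,-0.185,0,0,0,0,0,0,0,0]
  force: 60

```text
t: 0.52
tool_pos: [0.1929, 0.6466, 0.2309]
ee_rot: [0.0, 1.0, -0.0, -0.0]
ft_force: [0.1, 0.6, -0.9]
width: 0.383
```

Emit:
play_rows:
  increments: [-0.052,-0.091,0,0,0,0,0,-0.052,-0.091,0,0,0,0,0,-0.052,-0.091,0,0,0,0,0,-0.052,-0.091,0,0,0,0,0,-0.052,-0.091,0,0,0,0,0,-0.052,-0.091,0,0,0,0,0,-0.052,-0.091,0,0,0,0,0,-0.052,-0.091,0,0,0,0,0,-0.052,-0.091,0,0,0,0,0,-0.052,-0.091,0,0,0,0,0,-0.052,-0.091,0,0,0,0,0,-0.052,-0.091,0,0,0,0,0]

```text
t: 2.02
tool_pos: [0.5059, 0.0997, 0.2315]
ee_rot: [0.001, 1.0, 0.0, 0.0]
ft_force: [0.4, 0.4, -0.2]
width: -0.001
```

Emit:
play_rows:
  increments: [0,0,0,0,0,0,0,0,0,0,0,0,0,0]

```text
t: 2.28
tool_pos: [0.5049, 0.1017, 0.2312]
ee_rot: [0.0, 1.0, 0.0, -0.0]
ft_force: [0.2, 0.3, 0.1]
width: 0.003
```

Run:
```python
from rig import monitor, eyes
import cv2,pickle
from h import *
d={}
for n in ["side","wrist"]:
    s=eyes.snapshot(n); d[n]=s; cv2.imwrite(f"pics/{n}1.png",cv2.convertScaleAbs(s["color"],alpha=2))
    print(n,"pad proj",proj(s,[.5153,.0978,.144]))
pickle.dump(d,open("s1.pkl","wb"))
s=monitor.read_state();print({k:s[k] for k in ["t","tool_pos","ee_rot","ft_force","width","q"]})
```

```text
side pad proj [296.91742529 238.55803681]
wrist pad proj [251.86324931 211.13059538]
{'t': 2.375, 'tool_pos': array([0.50461733, 0.10270842, 0.23117012]), 'ee_rot': array([-1.30183444e-03,  9.99999060e-01,  3.32601294e-04, -2.71511276e-04]), 'ft_force': array([-0.60959073, -0.21913185,  0.42596426]), 'width': 0.002971192424004476, 'q': array([-0.44820884,  0.20577093,  0.19378186,  1.91834885, -0.04704955,
        1.02206858,  1.33955192])}
```

View pics/side1.png

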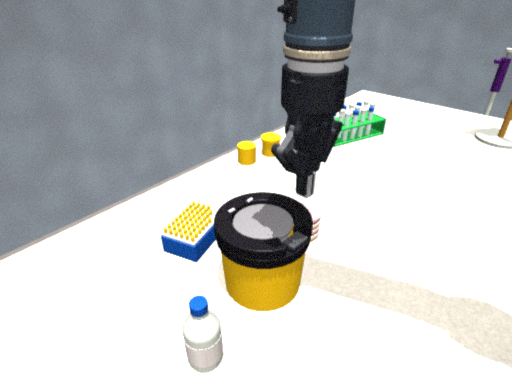

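View pics/wrist1.png

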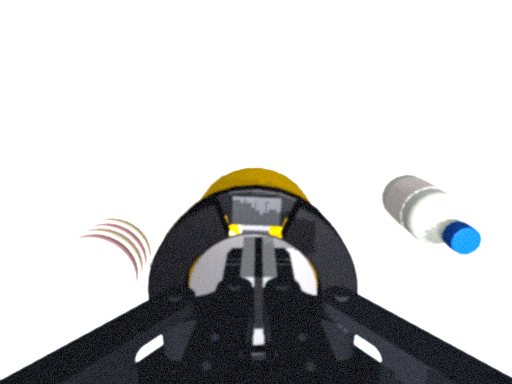

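The wrist view puts the pad at about (257,208) px, in the notch at the near side of the ring and in line with the fingers. That agrees with the top view to about 3 mm. I'll go down to just above the rim.

Emit:
play_rows:
  increments: [-0.017,-0.005,0.05,0,0,0,0,0,0,0.05,0,0,0,0,0,0,0.05,0,0,0,0,0,0,0,0,0,0,0,0,0,0,0,0,0,0]

```text
t: 3.0
tool_pos: [0.5142, 0.0996, 0.1572]
ee_rot: [-0.001, 1.0, 0.0, 0.001]
ft_force: [0.8, 0.1, 0.1]
width: 0.003
```

Run:
```python
from rig import monitor, eyes
import cv2
from h import *
a=[]
for n in ["side","wrist"]:
    s=eyes.snapshot(n); i=cv2.convertScaleAbs(s["color"],alpha=2)
    if n=="side":
        i=cv2.resize(i[150:290,210:350],(384,384),interpolation=cv2.INTER_CUBIC)
    a.append(i)
cv2.imwrite("pics/c2.png",cv2.resize(cv2.hconcat(a),(800,343)))
s=monitor.read_state();print({k:s[k] for k in ["t","tool_pos","ft_force"]})
```

```text
{'t': 3.1, 'tool_pos': array([0.51451249, 0.09925337, 0.15751129]), 'ft_force': array([ 0.00407601,  0.03102872, -0.19314811])}
```

View pics/c2.png

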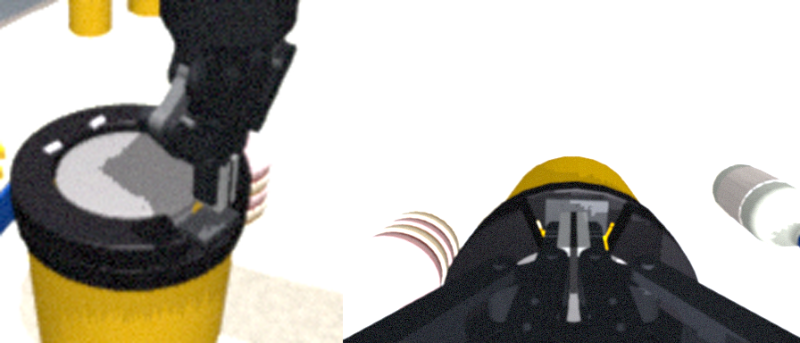

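The tip hangs centred over the grey pad, with the wrist view showing it between the notch walls at about x=545–610 px. I'll shift 2 mm outward and go down in small steps.

Emit:
play_rows:
  increments: [0.004,0,0.01,0,0,0,0,0,0,0.01,0,0,0,0,0,0,0.004,0,0,0,0,0,0,0,0,0,0,0]

```text
t: 3.6
tool_pos: [0.5115, 0.0986, 0.1441]
ee_rot: [-0.0, 1.0, -0.0, -0.0]
ft_force: [-0.1, -0.2, 0.7]
width: 0.0
```

Emit:
play_rows:
  increments: [0,0,0.004,0,0,0,0,0,0,0.004,0,0,0,0,0,0,0,0,0,0,0]

```text
t: 3.98
tool_pos: [0.5117, 0.0986, 0.1402]
ee_rot: [-0.0, 1.0, 0.0, -0.0]
ft_force: [-1.4, 0.2, 2.3]
width: -0.002
```

The force is rising gently and matches the catch spring, so I'll press a bit further.

Emit:
play_rows:
  increments: [0,0,0.003,0,0,0,0,0,0,0.002,0,0,0,0,0,0,0,0,0,0,0]

```text
t: 4.35
tool_pos: [0.5118, 0.0986, 0.1381]
ee_rot: [-0.0, 1.0, 0.0, -0.0]
ft_force: [-2.5, 0.2, 6.1]
width: 0.0
```

Run:
```python
from rig import monitor, eyes
import cv2
s=eyes.snapshot("side"); i=cv2.convertScaleAbs(s["color"],alpha=2)
cv2.imwrite("pics/s3.png",cv2.resize(i[120:310,180:370],(570,570),interpolation=cv2.INTER_CUBIC))
s=monitor.read_state();print({k:s[k] for k in ["t","tool_pos","ft_force"]})
```

```text
{'t': 4.4, 'tool_pos': array([0.51179525, 0.09864745, 0.13808595]), 'ft_force': array([-2.42360298, -0.59661958,  4.30935553])}
```

View pics/s3.png

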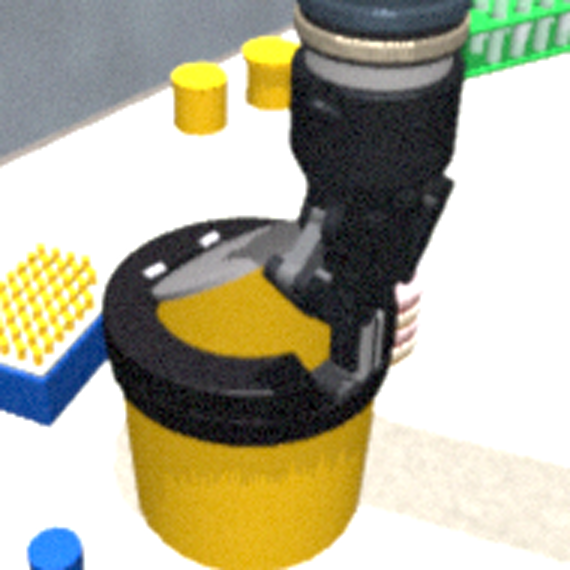

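The lid is released and rising, with the inside of the tub visible. I'll back the hand away outward and up. The notch is open on that side.

Emit:
play_rows:
  increments: [0.004,0,-0.02,0,0,0,0,0.03,0,-0.05,0,0,0,0,0.05,0,-0.08,0,0,0,0,0.05,0,-0.08,0,0,0,0,0,0,-0.08,0,0,0,0,0,0,0,0,0,0,0,0,0,0,0,0,0,0,0,0,0,0,0,0,0,0,0,0,0,0,0,0,0,0,0,0,0,0,0]

```text
t: 5.65
tool_pos: [0.4447, 0.0985, 0.2922]
ee_rot: [-0.0, 1.0, -0.0, -0.001]
ft_force: [0.3, -0.1, -1.1]
width: 0.001
```

Emit:
play_rows:
  increments: [0,0,0,0,0,0,0,0,0,0,0,0,0,0,0,0,0,0,0,0,0,0,0,0,0,0,0,0,0,0,0,0,0,0,0,0,0,0,0,0,0,0,0,0,0,0,0,0,0,0,0,0,0,0,0,0]

```text
t: 6.65
tool_pos: [0.4448, 0.0986, 0.2928]
ee_rot: [-0.0, 1.0, 0.0, -0.0]
ft_force: [0.4, -0.4, -0.6]
width: -0.002
```

Run:
```python
from rig import monitor, eyes
import cv2
a=[]
for n in ["side","top"]:
    s=eyes.snapshot(n); i=cv2.convertScaleAbs(s["color"],alpha=2)
    a.append(i)
cv2.imwrite("pics/c4.png",cv2.resize(cv2.hconcat([a[0][100:384,100:400],a[1][100:384,100:400]]),(800,379)))
s=monitor.read_state();print({k:s[k] for k in ["t","tool_pos","ft_force"]})
```

```text
{'t': 6.75, 'tool_pos': array([0.4447765 , 0.09857455, 0.29277514]), 'ft_force': array([-0.3264767 , -0.09032177,  0.58680805])}
```

View pics/c4.png

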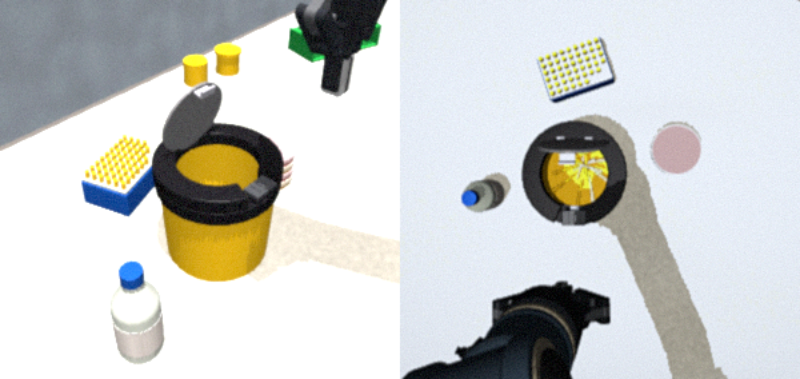

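Both views show the lid standing nearly upright and the catch pad back up in its notch. The bin's ring is still centred at about (231,229) px in the top camera, the same as at the start. The bystanders haven't moved and the hand is clear, so I'm handing in.

```bash
python3 -c "
from rig import workorder;print(workorder.hand_in())"
```

```text
the job is handed in; nothing more can be done
None
```

The bin is open and the job is handed in, at about 6.8 s on the robot's clock; the hand-in reported no verdict.

I found the notch in the top camera view, on the side facing the robot at about (0.515, 0.098). I pressed the catch with the shut fingertips down to z ≈ 0.138, about 6 mm below the pad's rest height. The push was about 4–6 N. The lid sprang free, and I backed the hand away outward and up.

**Last checks:**
- **Lid:** it stands nearly upright. I judged this by eye from the pictures and did not measure its angle.
- **Catch:** the pad looks back up in its notch, also judged by eye.
- **Bin:** its ring is at the same top-view pixel as before, about (231,229).
- **Bystanders:** the bottle, dishes and tip box look unmoved. I did not re-measure them.
- **Hand:** it is well clear, and the force reading is only noise, under about 1 N.

**One disagreement:** the top and wrist views differed by about 3 mm on the pad's sideways position, so I aimed between them. No check failed.

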